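# Index the mitre fence of the cut-off saw by one hole

### The job

Set the cut-off saw's mitre fence one hole over, towards the round bar: hook the fingertips under the pull ring and lift the spring index pin out of its hole, swing the arm to the very next hole on the side where the round bar stands, and let the pin drop fully home there, then take the fingers out of the ring. Only hook the ring and do not pinch it, and leave the round bar, the square bar, the bottle and the spanner where they stand.

Things in the scene. Friction and masses are not known exactly. Their poses are not given: they have to be found in the camera images.
- saw_bed: fixed bed of the saw: blue tray, x = -260 to 150, y = -220 to 220 mm, floor 6 mm above the bench, rim 26 mm high. Origin on the arm's vertical pivot axis at bench height; the arm's nose points to -x when its joint reads 0; z up. Behind the fence the pivot, at x = 30 to 140, y = 55 to 210 mm, stand the cutting wheel and a white motor box, up to 130 mm high
- pivot (a point): point on the pivot axis, 44 mm above the bench. About it lies the fixed steel index plate, a sector with its top 30 mm above the bench and five 14 mm holes on a 160 mm radius, 15 degrees (0.2618 rad, 42 mm of arc) apart
- ring_centre (a point): centre of the steel pull ring, rigid on the pin: inner diameter 52 mm, bar 8 mm thick; 143 mm from the pivot axis, 101 mm above the bench with the pin home. The ring leans 35 degrees back to the pivot: its axis lies in the vertical plane through the pivot and rises 35 degrees above level away from the pivot, so a finger pointing down and towards the pivot passes through
- ring_top (a point): middle of the ring's uppermost bar, on the bar's centre line, 125 mm above the bench with the pin home, 126 mm from the pivot axis. Lift here from below. The ring's bottom sits on the pin, 160 mm from the pivot axis and 76 mm high; underneath are the pin's 26 mm housing (top 62 mm) and the arm's upper face (44 mm)
- index_pin (a joint): lift of the spring pin, m: 0 = fully home in a hole, grows upward to a stop at 0.022. The 12 mm pin reaches 12 mm into the plate: clear of the hole above 0.0125; off a hole its round tip rests on the plate at about 0.012. Lifting takes about 4.5 N at 0 and 8 N at the stop; a spring pushes it back down. It drops in when within about 3 mm of straight above a hole
- swing_arm (a joint): swing of the aluminium arm (bar 34 mm wide; over its pivot the fence, an upright plate 170 x 45 mm) about the vertical pivot axis, rad. 0 = middle hole, where it starts; grows as nose and ring swing to the bed's +y side. Holes at -0.5236, -0.2618, 0, 0.2618, 0.5236. With the pin out, 1 to 3 N at the ring swings it; it stays where it is left
- round_bar: loose round steel bar standing upright on the tray, 32 mm diameter, 90 mm high, 0.5 kg, beside the arm about 140 mm to its left or right; its side is the side to swing to. Origin at the centre of its foot. Not to be moved
- square_bar: loose square steel bar standing upright on the tray on the other side, 30 x 30 x 90 mm. Origin at the centre of its foot. Not to be moved
- bottle: white plastic bottle, 52 mm diameter, 140 mm high, standing on the tray near its corner at -x, -y of the bed. Origin at the centre of its foot. Not to be moved
- spanner: steel spanner 150 mm long lying on the tray behind the fence. Origin under its middle. Not to be moved

How it is judged:
By the outcome, as a careful person would: the job done as asked, in the order asked, and still so for the second after the job is handed in, with the robot touching nothing.
It also fails if it takes over 51 s, if anything falls off the work surface, if the arm or the gripper's body presses on something with over 40 N, if the wrist force passes 120 N, or if a joint passes its speed limit or range.

### The arm

A 6-joint arm with a two-finger parallel gripper is mounted at the origin on the work surface. World frame = base frame: x ahead of the robot, y to its left, z up, the work surface at z = 0. Lengths are in m, angles in rad, forces in N, time in s.
With the tool pointing down it reaches from about 0.375 to 0.925 m from the base axis. Payload 5.7 kg.
Tool frame: the origin (TCP) lies midway between the tips of the shut fingers; the grasp point (between the pads) lies 19 mm behind it; z points along the fingers, y is the line along which they close (so a half turn about z gives the same grasp; the last joint's range is limited). The gripper opens to 88 mm and grips with 3 to 60 N. Pads are 20 mm wide; open, the fingers measure 115 mm over their backs; the gripper's body (75 mm by 178 mm) begins 61 mm behind the grasp point.
Start: joints at [-1.256, 0.359, 1.51, -0, 1.272, -0.115], TCP at [0.25, -0.545, 0.223] pointing down, gripper open.
Joint ranges: [-2.97, 2.97], [-1.01, 2.36], [0.21, 2.38], [-0.96, 4.11], [0.2, 2.71], [-2.98, 2.98]. Speed limits (rad/s): [2.39, 2.39, 3.14, 3.14, 3.14, 3.14].

### API

Orientations are given as a unit quaternion [x, y, z, w].
In Python, from bench import move_ptp, servo_line, goto_joints, move_gripper, sleep, inverse_kinematics, capture, PlanningError, close_job, spot_in, silhouettes, current_clock, current_joint_pos, current_qvel, current_joint_torque, current_position, current_orientation, current_force, current_torque, current_finger_gap, current_grip_force gives the robot as it stands. Calls block until the motion is done:
- move_ptp(position, orientation): joint-space move of the TCP to a pose.
- servo_line(position, orientation=None, rate=0.15, contact_N=None): straight line of the TCP; orientation=None keeps the orientation; rate is the mean speed in m/s. With contact_N (N) it stops when the force on the tool has changed by that much, and returns True; else False.
- goto_joints(angles): joint-space move.
- move_gripper(opening): finger opening in m; the grip force is fixed at half the most; returns when the fingers have stopped.
- sleep(seconds).
- inverse_kinematics(position, orientation): joint angles nearest the present ones, or None.
- capture(name): name is "side" or "top"; returns a dict with "image" (480x640x3 uint8, blue, green, red), "range_z" (480x640 float32, m along the optical axis (not along the pixel's ray), 0 where there is no reading), "intrinsics" (3x3 intrinsics, pixels), "R" (3x3) and "t" (3): a world point X has camera coordinates R X + t. Camera axes: x right, y down, z forward; pixel columns grow to the right and rows downward; lengths in m; the calibration is good to about 2 mm. A picture is of the moment at which its call begins.
A pose or a line that the arm cannot do raises PlanningError and nothing moves.
- close_job(): hands the job in; it is judged then, once.
Trained networks look in the newest picture that a camera, given by its name, has taken for a name from the list of things; names that differ only in an ending like _2 or _b are one class to them, and where a whole thing is asked for, a point or a joint stands for the part that bears it (a point fixed in the world has none). Each returns a list of dicts, best first, with "conf" (0 to 1); they miss things now and then, are a little off and sometimes report something else, mostly with a low value. They report only what shows in the picture. A call takes as long as a camera call.
- spot_in(camera, query): "xy" ([column, row] in pixels, amid what is visible of it).
- silhouettes(camera, query): "region" (480x640 bool, what is visible of it) and "xy" ([column, row] in pixels, amid what is visible of it).
Readings, each from a call of its own:
- current_clock(): time.
- current_joint_pos(): joint angles.
- current_qvel(): joint speeds.
- current_joint_torque(): joint torques, N m.
- current_position(): TCP position.
- current_orientation(): TCP orientation.
- current_force(): force on the tool from outside, world axes, zero at the start.
- current_torque(): the same for the moment, N m.
- current_finger_gap(): finger opening in m.
- current_grip_force(): force on a finger pad.
Only numpy, scipy, OpenCV 4.12 (cv2) and the standard library are available. Lean on these libraries where they do the work, as an engineer would, in place of code of your own. Each camera call takes 0.05 s, during which the arm holds its last target. There are 200 camera calls.

## Working session

There is one attempt and no reset: what is moved stays moved. The work goes in short steps, each a Python script; the robot and the scene stay as the last script left them, time stands still between calls to the robot, and variables do not carry over. Pictures are saved under pics/ and viewed, at most 10 in all, crops included, and the job is handed in when it is done.

```bash
mkdir -p pics; cat > h.py <<'E'
import numpy as np, cv2
from bench import *
def px2w(c,u,v,z=None):
    K=c["intrinsics"];R=np.array(c["R"]);t=np.array(c["t"])
    d=z if z else c["range_z"][int(round(v)),int(round(u))]
    p=np.linalg.inv(K)@np.array([u,v,1.0])*d
    return R.T@(p-t)
def cloud(c,m):
    v,u=np.nonzero(m&(c["range_z"]>0)); d=c["range_z"][v,u]
    p=(np.linalg.inv(c["intrinsics"])@np.stack([u,v,np.ones_like(u)]))*d
    return (np.array(c["R"]).T@(p-np.array(c["t"])[:,None])).T
E
python3 - <<'E'
from h import *
print(current_clock())
for n in("side","top"):
    c=capture(n);cv2.imwrite(f"pics/{n}0.png",c["image"])
    print(n,np.round(c["R"],3).tolist(),np.round(c["t"],3),c["intrinsics"][0])
    for q in("saw_bed","ring_centre","ring_top","swing_arm","pivot","round_bar","square_bar","bottle"):
        for r in spot_in(n,q)[:2]:
            print(q,round(r["conf"],2),np.round(r["xy"]),np.round(px2w(c,*r["xy"]),3))
    for q in("ring_centre","round_bar","square_bar","bottle","saw_bed"):
        for r in silhouettes(n,q)[:1]:
            P=cloud(c,r["region"])
            print("sil",q,round(r["conf"],2),len(P),np.round(np.percentile(P,[2,50,98],axis=0),3).tolist() if len(P) else "")
E
```

```text
0.0
side [[0.769, -0.64, -0.001], [-0.434, -0.52, -0.735], [0.47, 0.566, -0.678]] [-0.467  0.34   0.439] [516.21474817   0.         321.9299587 ]
saw_bed 0.88 [281. 291.] [0.569 0.044 0.008]
ring_centre 0.55 [347. 272.] [ 0.613 -0.043  0.085]
ring_top 0.28 [278. 297.] [0.56  0.038 0.008]
swing_arm 0.94 [296. 241.] [0.631 0.089 0.035]
swing_arm 0.61 [348. 265.] [0.678 0.023 0.007]
pivot 0.61 [279. 296.] [0.563 0.04  0.006]
pivot 0.31 [369. 214.] [0.733 0.041 0.064]
round_bar 0.63 [207. 309.] [0.45  0.023 0.077]
square_bar 0.8 [371. 213.] [0.733 0.038 0.068]
bottle 0.91 [447. 250.] [ 0.735 -0.1    0.09 ]
bottle 0.62 [279. 293.] [0.564 0.043 0.007]
sil ring_centre 0.93 1016 [[0.57, -0.052, 0.008], [0.599, -0.031, 0.098], [0.659, 0.019, 0.129]]
sil round_bar 0.73 1633 [[0.442, 0.021, 0.009], [0.453, 0.026, 0.069], [0.471, 0.05, 0.098]]
sil square_bar 0.9 1367 [[0.727, 0.032, 0.011], [0.734, 0.042, 0.065], [0.762, 0.063, 0.098]]
sil bottle 0.77 2976 [[0.73, -0.11, 0.011], [0.742, -0.094, 0.083], [0.767, -0.068, 0.147]]
sil saw_bed 0.72 68202 [[0.387, -0.145, 0.005], [0.549, 0.014, 0.008],
[... 258 characters left out ...]
centre 0.59 [336. 245.] [ 0.605 -0.034  0.061]
ring_top 0.87 [336. 245.] [ 0.606 -0.034  0.061]
ring_top 0.23 [180. 208.] [0.664 0.209 0.015]
swing_arm 0.89 [260. 246.] [0.604 0.079 0.041]
pivot 0.98 [271. 255.] [0.591 0.062 0.044]
round_bar 0.84 [288. 346.] [0.461 0.033 0.094]
square_bar 0.65 [280. 155.] [0.732 0.048 0.094]
sil ring_centre 0.95 628 [[0.571, -0.05, 0.07], [0.601, -0.028, 0.102], [0.633, -0.007, 0.129]]
sil square_bar 0.58 701 [[0.727, 0.034, 0.005], [0.737, 0.048, 0.094], [0.765, 0.065, 0.098]]
sil bottle 0.73 1384 [[0.731, -0.106, 0.016], [0.745, -0.081, 0.1], [0.773, -0.06, 0.147]]
sil saw_bed 0.81 72244 [[0.394, -0.137, 0.002], [0.592, 0.065, 0.006], [0.82, 0.257, 0.092]]
```

View pics/top0.png

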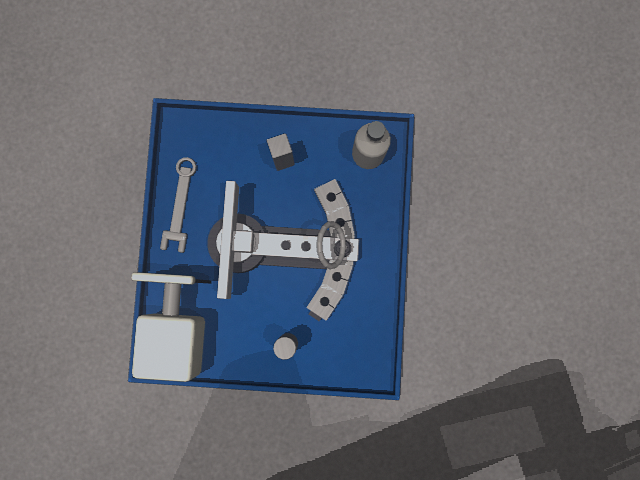

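View pics/side0.png

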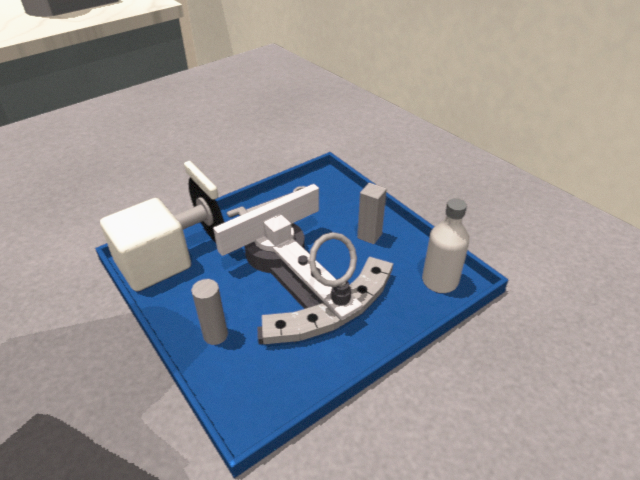

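The top view shows the arm nose pointing to world -y, with the ring at about (335,245). The round bar is at (285,347), on the low-x side nearest the robot. The square bar is at (280,150) and the bottle at (371,145). The swing goes towards -x, which is the joint's + direction. The side view agrees, with the ring at (332,260) and the pin home. Next I fit the geometry and check reach.

```bash
cat >> h.py <<'E'
from scipy.optimize import least_squares
from scipy.spatial.transform import Rotation as Ro
def ringpts(n):
    c=capture(n); s=silhouettes(n,"ring_centre")
    m=s[0]["region"]; P=cloud(c,m); return P
def fitring(P,u,zlo=.082):
    """fit circle R=30 mm, leaning 35deg; u=horizontal unit guess from pivot to ring. returns centre, yaw"""
    P=P[(P[:,2]>zlo)&(P[:,2]<.165)]
    y0=np.arctan2(u[1],u[0])
    def f(p):
        a=p[3];e=np.array([np.cos(a)*np.cos(.611),np.sin(a)*np.cos(.611),np.sin(.611)])
        d=P-p[:3];h=d@e;r=np.linalg.norm(d-np.outer(h,e),axis=1)
        return np.hypot(h,r-.03)-.004
    s=least_squares(f,[*np.median(P,0),y0],loss="soft_l1",f_scale=.002)
    return s.x[:3],s.x[3],np.median(abs(s.fun))
def tool(yaw,down):
    """tool z towards pivot & down; tool y horizontal. yaw=dir pivot->ring"""
    z=np.array([-np.cos(yaw)*np.cos(down),-np.sin(yaw)*np.cos(down),-np.sin(down)])
    y=np.array([-np.sin(yaw),np.cos(yaw),0]); 
    return z,y
def quat(yaw,down,flip=1):
    z,y=tool(yaw,down);y=y*flip
    return Ro.from_matrix(np.stack([np.cross(y,z),y,z],1)).as_quat()
E
python3 - <<'E'
from h import *
Ps={}
for n in("top","side"):
    P=ringpts(n);Ps[n]=P
    c,a,r=fitring(P,(0,-1));print(n,np.round(c,4),round(np.degrees(a),2),r)
c,a,r=fitring(np.vstack(list(Ps.values())),(0,-1));print("both",np.round(c,4),np.degrees(a),r)
# tray
t=capture("top");hsv=cv2.cvtColor(t["image"],cv2.COLOR_BGR2HSV)
m=(abs(hsv[...,0].astype(int)-108)<14)&(hsv[...,1]>150)
m=cv2.morphologyEx(m.astype(np.uint8),cv2.MORPH_OPEN,np.ones((3,3)))
v,u=np.nonzero(m);hull=cv2.convexHull(np.stack([u,v],1).astype(np.int32))[:,0]
K=t["intrinsics"];R=np.array(t["R"]);C=-R.T@np.array(t["t"])
ray=(R.T@np.linalg.inv(K)@np.stack([hull[:,0],hull[:,1],np.ones(len(hull))])).T
W=C+ray*((.026-C[2])/ray[:,2])[:,None]
rect=cv2.minAreaRect((W[:,:2]*1000).astype(np.float32));print(rect)
box=cv2.boxPoints(rect);print(box)
print("start orient",current_orientation())
for dn in(35,45,55):
  for fl in(1,-1):
    q=inverse_kinematics(c-.02*0,quat(a,np.radians(dn),fl))
    print(dn,fl,None if q is None else np.round(q,2))
E
```

```text
top [ 0.6019 -0.0282  0.1019] -85.23 0.0009745446610940839
side [ 0.6011 -0.0292  0.1031] -83.71 0.0009355252253084334
both [ 0.6015 -0.0287  0.1027] -84.3929334615142 0.000993854504308105
((606.950439453125, 60.76823425292969), (407.0904846191406, 437.60693359375), 86.90921783447266)
[[ 377.49048 -130.68344]
 [ 814.4608  -154.27841]
 [ 836.4104   252.21991]
 [ 399.44006  275.81488]]
start orient [ 9.76995014e-01  2.13262143e-01  1.43481847e-06 -2.39035257e-05]
35 1 [-0.59  0.82  1.43  0.69  1.61 -0.93]
35 -1 [-0.59  0.82  1.43  0.69  1.61  2.22]
45 1 [-0.54  0.73  1.47  0.61  1.49 -0.87]
45 -1 [-0.54  0.73  1.47  0.61  1.49  2.28]
55 1 [-0.48  0.65  1.52  0.51  1.37 -0.79]
55 -1 [-0.48  0.65  1.52  0.51  1.37  2.36]
```

The tray fit puts the pivot at (0.610, 0.116) and the ring direction at yaw -93.2°. The fitted ring centre (0.6015, -0.0287, 0.102) is 144 mm from the pivot and 102 mm high, against 143 and 101 given, so it agrees. I take the yaw from the pivot, because the ring's own yaw fit is weak.

```bash
cat >> h.py <<'E'
PV=np.array([.610,.1157]); YAW=np.radians(-93.3); DN=np.radians(36)
RC=np.array([.6017,-.0283,.1015])
def pose(dyaw,back,dz,down=DN):
    """TCP pose with ring swung by dyaw about pivot, TCP 'back' m behind ring centre along tool axis, dz up"""
    d=RC[:2]-PV;r=np.linalg.norm(d);a=np.arctan2(d[1],d[0])+dyaw
    z,_=tool(YAW+dyaw,down)
    c=np.array([PV[0]+r*np.cos(a),PV[1]+r*np.sin(a),RC[2]+dz])
    return c-back*z,quat(YAW+dyaw,down)
E
python3 - <<'E'
from h import *
for dy in(0,-.2618):
  for b,dz in((.12,0),(-.02,0),(-.02,.035)):
    q=inverse_kinematics(*pose(dy,b,dz));print(np.round(q,2) if q is not None else None)
move_gripper(0.0)
move_ptp(*pose(0,.12,0.02))
servo_line(*pose(0,.04,0.0))
print(current_clock(),current_position(),current_finger_gap(),current_force())
for n in("side","top"):
    c=capture(n);cv2.imwrite(f"pics/{n}1.png",c["image"][130:370,180:500].repeat(2,0).repeat(2,1))
E
```

```text
[-0.74  0.73  1.39  0.69  1.69 -0.84]
[-0.6   0.79  1.56  0.77  1.46 -0.91]
[-0.6   0.74  1.55  0.77  1.5  -0.87]
[-0.86  0.6   1.7   0.77  1.49 -0.88]
[-0.69  0.7   1.82  0.92  1.25 -0.97]
[-0.69  0.64  1.81  0.9   1.3  -0.91]
5.6917 [ 0.60024097 -0.0612445   0.12543608] 0.0005364697371463771 [-0.38487269 -0.45836595 -0.53317987]
```

View pics/side1.png

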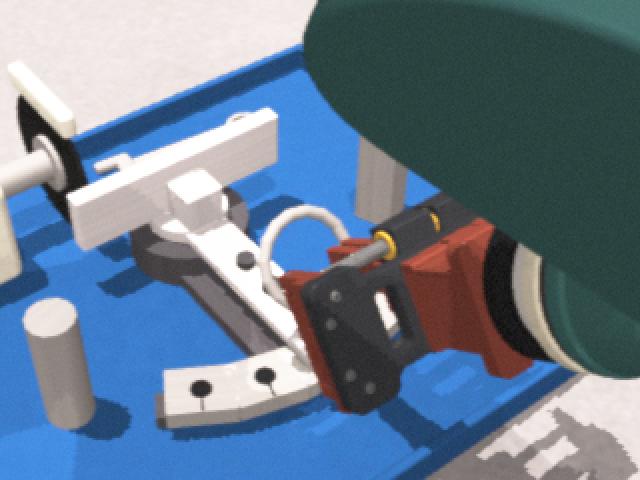

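View pics/top1.png

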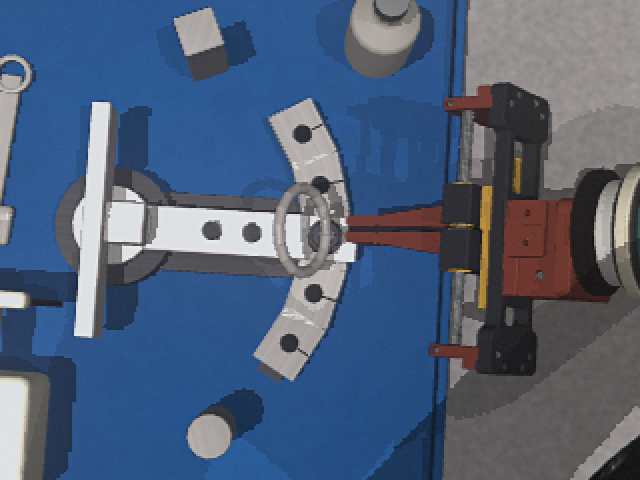

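The top view (crop) shows the fingers shut, tips at about (350,228), in line with the ring at (302,230). The side view shows nothing else near the gripper. Next I insert through the ring and lift until contact.

```bash
python3 - <<'E'
from h import *
print("hit",servo_line(*pose(0,-.022,0),rate=.06,contact_N=5),current_position(),pose(0,-.022,0)[0],current_force())
f0=current_force()
p,q=pose(0,-.022,.03)
print("lift",servo_line(p,q,rate=.03,contact_N=2.5),current_position()[2]-pose(0,-.022,0)[0][2],current_force()-f0,current_clock())
c=capture("top");cv2.imwrite("pics/top2.png",c["image"][150:350,230:500].repeat(2,0).repeat(2,1))
c=capture("side");cv2.imwrite("pics/side2.png",c["image"][180:340,250:450].repeat(3,0).repeat(3,1))
E
```

```text
hit False [ 0.6029802  -0.01092884  0.08872529] [ 0.60272455 -0.01053114  0.08856872] [0.50832304 0.18972013 0.33645617]
lift True 0.016619387057416724 [-0.16882834 -0.83374297 -1.42565421] 7.6083
```

View pics/side2.png

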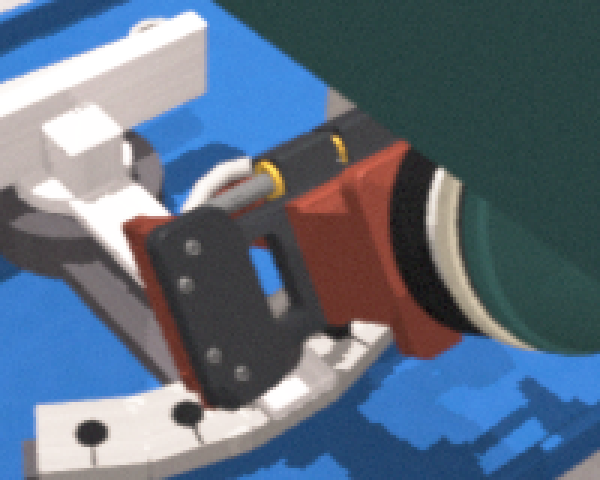

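Contact came at 16.6 mm of lift, as expected from the ring geometry. Now I lift a further ~17 mm and read the force.

```bash
python3 - <<'E'
from h import *
for dz in (.0225,.028,.0335):
    p,q=pose(0,-.022,dz); h=servo_line(p,q,rate=.03,contact_N=15); sleep(.15)
    print(dz,h,current_position()-p,current_force())
print(current_clock())
P=[ringpts("top")]
for a in P: 
    print(np.percentile(a[:,2],[90,98]))
    print(fitring(a,(np.cos(YAW),np.sin(YAW)),.095))
E
```

```text
0.0225 False [-0.00017508 -0.00012816 -0.00038099] [ 0.1560511  -1.8346714  -5.77190796]
0.028 False [-1.19020533e-04 -6.04521433e-05 -1.08774260e-04] [-0.63284582 -2.33363407 -6.09886806]
0.0335 False [-7.74273173e-05 -4.08403259e-05 -1.12092381e-04] [-0.92172794 -2.69002671 -7.7575347 ]
9.1917
[0.14369832 0.14516664]
(array([ 0.6025015 , -0.02635075,  0.11642482]), np.float64(-1.6249372220265623), np.float64(0.0006406955010498357))
```

The pin is lifted about 16–17 mm, from both the ring height (0.129→0.145) and a force of 7.8 N. Next is the swing along the arc.

```bash
python3 - <<'E'
from h import *
for k in np.linspace(0,1,7)[1:]:
    p,q=pose(-.2618*k,-.022,.0345); h=servo_line(p,q,rate=.04,contact_N=12)
    print(round(k,2),h,np.round(current_force(),1))
    if h: break
print(current_clock(),current_position()-p)
P=ringpts("top"); print(np.percentile(P[:,2],[90,98]),fitring(P,(np.cos(YAW-.26),np.sin(YAW-.26)),.095), pose(-.2618,0,.017)[0])
c=capture("top");cv2.imwrite("pics/top3.png",c["image"][150:350,200:450].repeat(3,0).repeat(3,1))
E
```

```text
0.17 False [-1.8 -2.2 -7.1]
0.33 False [-1.3 -2.7 -7.7]
0.5 False [-2.2 -2.5 -7.7]
0.67 False [-2.4 -3.8 -6.9]
0.83 False [-2.9 -3.4 -6.9]
1.0 False [-2.  -2.7 -7.2]
11.0417 [-3.44835921e-04  1.22828595e-04  5.45145851e-05]
[0.14469244 0.14665345] (array([ 0.56538885, -0.01945426,  0.11766121]), np.float64(-1.8867839960078006), np.float64(0.0005618747649475471)) [ 0.56471279 -0.02124509  0.1185    ]
```

View pics/top3.png

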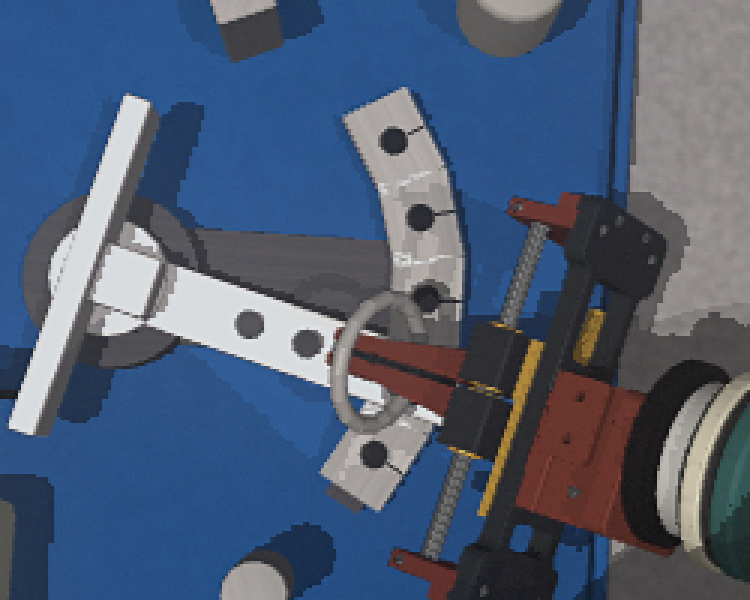

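The arm has swung 15.0–15.2° (ring-fit yaw change -0.2619 rad), with the pin's hole covered and exactly one free hole left beyond it, near crop (375,453). Now I lower it.

```bash
python3 - <<'E'
from h import *
for dz in (.028,.0225,.019,.013,.006,.001):
    p,q=pose(-.2618,-.022,dz); h=servo_line(p,q,rate=.03,contact_N=12); sleep(.1)
    P=ringpts("top"); f=fitring(P,(np.cos(YAW-.26),np.sin(YAW-.26)),.09)
    print(dz,h,np.round(current_force(),1),np.round(np.percentile(P[:,2],[90,98]),4),np.round(f[0],4),round(f[1],4))
print(current_clock())
E
```

```text
0.028 False [-1.  -3.3 -6.6] [0.1384 0.1405] [ 0.5663 -0.0196  0.1114] -1.8852
0.0225 False [-0.5 -4.3 -5.5] [0.1325 0.1347] [ 0.5661 -0.0198  0.1058] -1.884
0.019 False [-0.5 -3.5 -4.7] [0.1297 0.1312] [ 0.5659 -0.0196  0.1021] -1.8834
0.013 False [-0.1 -0.9 -0.3] [0.1269 0.1286] [ 0.5662 -0.0197  0.0999] -1.8799
0.006 False [-0.4  0.7  0.2] [0.127  0.1288] [ 0.5662 -0.0198  0.0997] -1.8803
0.001 False [ 0.4 -0.2 -0.7] [0.1269 0.1289] [ 0.5661 -0.0198  0.0996] -1.8866
14.4083
```

The pin is home: the ring's top surface is back at 0.129 and contact force is zero. Next I withdraw along the ring axis and check.

```bash
python3 - <<'E'
from h import *
print(servo_line(*pose(-.2618,.05,.001),rate=.08,contact_N=6),current_force())
servo_line(*pose(-.2618,.13,.03))
goto_joints([-1.256,.359,1.51,0,1.272,-.115])
for n in("top","side"):
    P=ringpts(n); f=fitring(P,(np.cos(YAW-.26),np.sin(YAW-.26)),.085)
    c=capture(n);cv2.imwrite(f"pics/{n}4.png",c["image"])
    print(n,np.round(np.percentile(P[:,2],[90,98]),4),np.round(f[0],4),round(f[1],4))
    for q in("round_bar","square_bar","bottle"):
        for s in silhouettes(n,q)[:1]: print(q,np.round(np.percentile(cloud(c,s["region"]),[2,50,98],axis=0),3).tolist())
print(current_clock())
E
```

```text
False [-0.33219884  0.40170718 -0.11102462]
top [0.1264 0.1292] [ 0.5663 -0.0196  0.1001] -1.8857
round_bar [[0.444, 0.023, 0.027], [0.46, 0.036, 0.095], [0.473, 0.051, 0.098]]
square_bar [[0.727, 0.033, 0.015], [0.737, 0.048, 0.094], [0.76, 0.064, 0.098]]
side [0.1261 0.129 ] [ 0.5659 -0.02    0.1014] -1.8852
round_bar [[0.442, 0.021, 0.011], [0.453, 0.026, 0.07], [0.47, 0.048, 0.098]]
bottle [[0.73, -0.11, 0.012], [0.741, -0.094, 0.083], [0.765, -0.068, 0.147]]
18.675
```

View pics/side4.png

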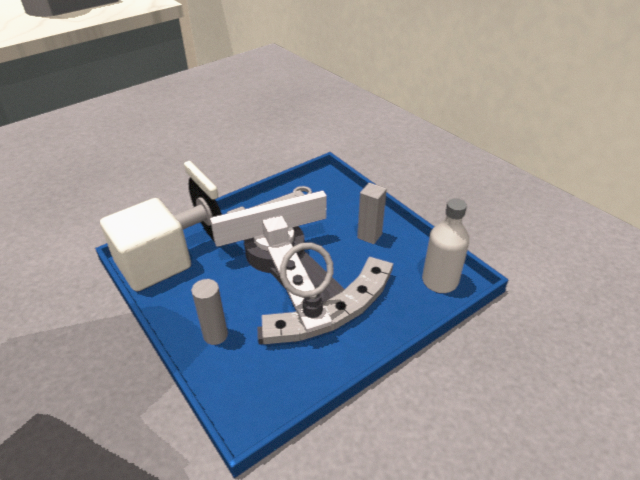

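The side view shows the ring at (305,270) with the pin seated in the next hole towards the round bar. One free hole remains on that side, at (280,324), and three on the other. The bars and bottle have not moved, so I hand in.

```bash
python3 -c "
from bench import *
print(close_job())"
```

```text
the job is handed in; nothing more can be done
None
```

I set the fence one hole over towards the round bar, with the pin fully home, the fingers out of the ring and the bars and bottle unmoved; I didn't measure the spanner, but the robot never went near it. Handed in at about 19 s of the 51 s allowed.

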